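Find the cover that rocks and push it open

TASK

One of the four identical cover panels of the low steel box on the table is not fastened. Press down on the panels near their front edges, where the round marks are, to find the one that rocks, then push that panel all the way open so that it stands nearly upright on its hinge, and leave it standing open. Use the fingertips or the outside of the fingers only, and do not knock over, lift or shift the small things standing round the box.

Things in the scene. Friction and masses are not known exactly. Their poses are not given: they have to be found in the camera images.
- service_box: Low dark steel box, fixed to the table: 130 mm deep (its x), 316 mm wide (its y), 60 mm high. Origin: centre of its underside, on the table; x points to its rear (roughly away from the robot), y left along the row of panels, z up. Its top is closed by four identical aluminium panels, flush at 60 mm: each 110 mm front to rear (x -55 to +55), 66 mm wide, 5 mm thick, centres 75 mm apart.
- bay_1 (a point): Press mark (flat black disc, 14 mm) on the top face of the leftmost panel (largest box y): on the panel's middle line, 17 mm behind its front edge, 60 mm above the table. Axes as the box's. Three panels are rigidly fastened; the unfastened one is in a different place from run to run, looks the same, and gives way at its mark under 2 to 5 N.
- bay_2 (a point): The same press mark on the second panel from the left.
- bay_3 (a point): The same press mark on the third panel from the left.
- bay_4 (a point): The same press mark on the rightmost panel.
- loose_panel (a joint): Angle (rad) of the unfastened panel, wherever it is: 0 flush, 1.4 open at its stop. Its hinge line runs along box y at box x = -9, z = 57.5 mm (46 mm of panel before it, 64 mm behind). Pressing the front part down lifts the rear edge; pressing behind the hinge does nothing. No spring: it stays where left. Below is a well 50 mm deep. The raised rear edge can be pushed from behind towards the front.
- oil_dropper: Brown dropper bottle, 29 mm across, 89 mm tall, loose, standing beside the left end of the box; origin at the centre of its underside. To be left alone.
- objective_can: Black and white screw-top canister, 36 mm across, 61 mm tall, loose, standing beside the right end of the box; origin at the centre of its underside. To be left alone.
- lens_tube: Short black lens tube, 30 mm across, 26 mm tall, loose, standing just in front of the box; origin at the centre of its underside. To be left alone.

How it is judged:
By the outcome, as a careful person would: the job done as asked, in the order asked, and still so for the second after the job is handed in, with the robot touching nothing.
It also fails if it takes over 51 s, if anything falls off the work surface, if the arm or the gripper's body presses on something with over 40 N, if the wrist force passes 120 N, or if a joint passes its speed limit or range.

ROBOT

A 6-joint arm with a two-finger parallel gripper is mounted at the origin on a cart in front of the work surface, level with it; the furniture and walls round the work are solid. World frame = base frame: x ahead of the robot, y to its left, z up, the work surface at z = 0. Lengths are in mm, angles in rad, forces in N, time in s.
With the tool pointing down it reaches from about 275 to 750 mm from the base axis. Payload 10.2 kg.
Tool frame: the origin (TCP) lies between the finger pads; the fingertips stand 11 mm ahead of it and the grasp point (between the pads) lies 8 mm behind it; z points along the fingers, y is the line along which they close (so a half turn about z gives the same grasp; the last joint's range is limited). The gripper opens to 88 mm and grips with 3 to 60 N. Pads are 18 mm wide; open, the fingers measure 123 mm over their backs; the gripper's body (75 mm by 187 mm) begins 45 mm behind the grasp point.
Start: joints at [1.026, 0.313, 1.498, -0, 1.331, -0.223], TCP at [166.057, 498.053, 249.72] pointing down, gripper open.
Joint ranges: [-2.94, 2.94], [-0.97, 2.17], [0.19, 2.56], [-1.23, 4.37], [0.02, 3.11], [-2.88, 2.88]. Speed limits (rad/s): [2.39, 2.39, 3.01, 3.14, 3.14, 3.14].

INTERFACE

Orientations are given as a rotation vector (axis times angle).
In Python, from cell import bot, grab_frame, camera_info, ticket gives the robot as it stands.
- The arm moves only by the tool carry_out, never from a script. Its argument "rows" is one flat list of numbers, 7 for each row, row after row: the turn, a rotation vector about the tool's x, y, z in rad, then the shift along the tool's x, y, z in cm, then the closure, from 0 (fully open) to 1 (shut). In form: [ax, ay, az, dx, dy, dz, gripper, ax, ay, az, dx, dy, dz, gripper, ...]. A call has 1 to 8 rows; each row shifts and turns the commanded pose from where the row before left it, along the tool's axes as they then stand; what a row does not reach is not made up. A row lasts 1/12 s, in which the tool goes at most 41.7 mm and 7.16 degrees, less where a joint would pass 70% of its speed; a pose out of reach is approached as far as the arm can. A call with a gripper value outside its range is refused whole. The fingers move at their own pace and stop on an object; the grip force is fixed at half the most. Time passes only in rows, so rows that do not move let the fingers close. It gives the time, the measured TCP pose, the force, the opening and the grip force at its end, in the units of the state.
- bot.read_state(): the state, without advancing time (a new reading comes with each control period).
- grab_frame(name): name is "scene" or "top" or "wrist"; returns the picture (400x640x3 uint8, red, green, blue); there is no depth.
- camera_info(name): a dict with "fx", "fy", "cx", "cy" (pixels), "T" (4x4, takes a point from camera to world coordinates). Camera axes: x right, y up, looking along -z (the intrinsics and any distortion apply to the point x, -y, -z); pixel columns grow to the right and rows downward; lengths in mm; the calibration is good to about 2 mm. A picture is of the moment at which its call begins: read the wrist's pose just before it. camera_info takes no time and is no camera call; for the wrist camera it gives the pose at the moment of the call.
- ticket.finish_job(): hands the job in; it is judged then, once.
The state is a dict: "t": time; "joint_positions": joint angles; "qd": joint speeds; "effort": joint torques, N m; "ee_pos": TCP position; "ee_rot": TCP orientation; "wrist_force": force on the tool from outside, world axes, zero at the start; "torque": the same for the moment, N m; "width": finger opening in mm; "grasp_force": force on a finger pad.
Only numpy, scipy, OpenCV 4.12 (cv2) and the standard library are available. Lean on these libraries where they do the work, as an engineer would, in place of code of your own. Each camera call takes 0.05 s, during which the arm holds its last target. There are 200 camera calls.

## Working session

There is one attempt and no reset: what is moved stays moved. The work goes in short steps, Python scripts to look and compute and a tool call to move; the robot and the scene stay as the last step left them, time stands still between calls to the robot, and variables do not carry over. Pictures are saved under pics/ and viewed, at most 10 in all, crops included, and the job is handed in when it is done.

Besides the shell and the picture viewer there is one more tool, called as a command line: name --argument value ..., lists and objects as JSON in quotes. carry_out: Moves the arm, as the interface text tells. Its arguments: {"type":"object","properties":{"rows":{"type":"array"}},"required":["rows"]}

```bash
mkdir -p pics; python3 - <<'E'
from cell import bot, grab_frame, camera_info
import cv2
for n in ("top","scene"):
    f=grab_frame(n); cv2.imwrite(f"pics/{n}0.png",f[:,:,::-1])
    c=camera_info(n); print(n,{k:(v.round(3).tolist() if hasattr(v,'round') and hasattr(v,'tolist') else v) for k,v in c.items()})
s=bot.read_state(); print(s)
E
```

```text
top {'fx': 378.8891676447071, 'fy': 378.8891676447071, 'cx': 318.25455597759924, 'cy': 197.078239265979, 'T': [[0.014, 0.992, -0.126, 370.264], [-0.999, 0.02, 0.043, 86.299], [0.046, 0.125, 0.991, 901.561], [0.0, 0.0, 0.0, 1.0]]}
scene {'fx': 457.3918435599684, 'fy': 457.3918435599684, 'cx': 316.64357195145396, 'cy': 199.3571263119082, 'T': [[0.834, 0.287, -0.471, 3.931], [-0.551, 0.4, -0.732, -669.046], [-0.022, 0.87, 0.492, 583.699], [0.0, 0.0, 0.0, 1.0]]}
{'t': 0.1, 'joint_positions': array([ 1.02561191e+00,  3.13367801e-01,  1.49831828e+00,  6.40220162e-06,
        1.33096823e+00, -2.23368853e-01]), 'qd': array([ 5.57356231e-05, -1.71006835e-03, -1.21873062e-03, -7.14836424e-04,
       -1.82537938e-03,  1.37865813e-04]), 'effort': array([ 3.44413012e-03, -4.02809036e+01, -2.52645779e+01,  6.95576286e-02,
        3.42528359e-02, -6.08513278e-05]), 'ee_pos': array([165.94706917, 497.88571163, 249.24783851]), 'ee_rot': array([-5.03265771e-01, -3.10061104e+00,  1.54216833e-03]), 'wrist_force': array([-0.23280102, -0.46204054,  0.03747518]), 'torque': array([0.00732394, 0.0285926 , 0.00945155]), 'grasp_force': 0.0, 'width': 88.05810559606509}
```

View pics/top0.png

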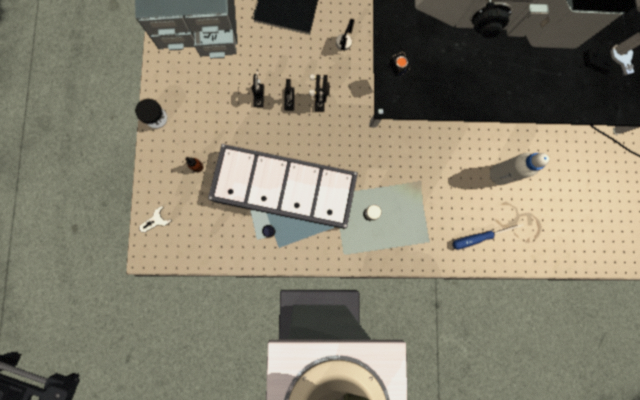

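View pics/scene0.png

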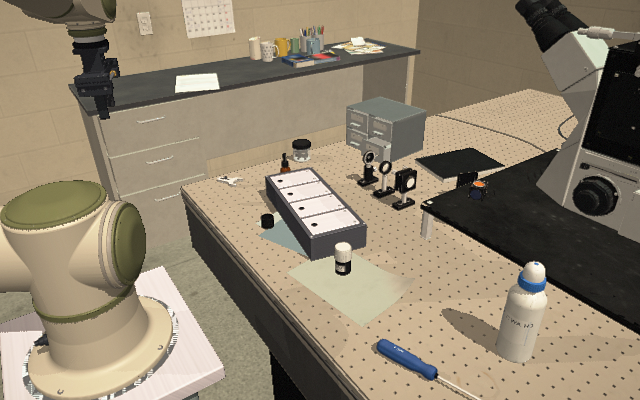

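The top view shows the box with press marks near (230,191), (264,198), (297,205) and (331,211). The dropper is at (194,164), the canister at (373,212) and the lens tube at (268,231). I'll enlarge it to read these more closely.

```bash
python3 - <<'E'
import cv2
f=cv2.imread("pics/top0.png")[70:250,180:390]
cv2.imwrite("pics/top0c.png",cv2.resize(f,None,fx=3.3333,fy=3.3333,interpolation=cv2.INTER_CUBIC))
E
```

```text
(no output)
```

View pics/top0c.png

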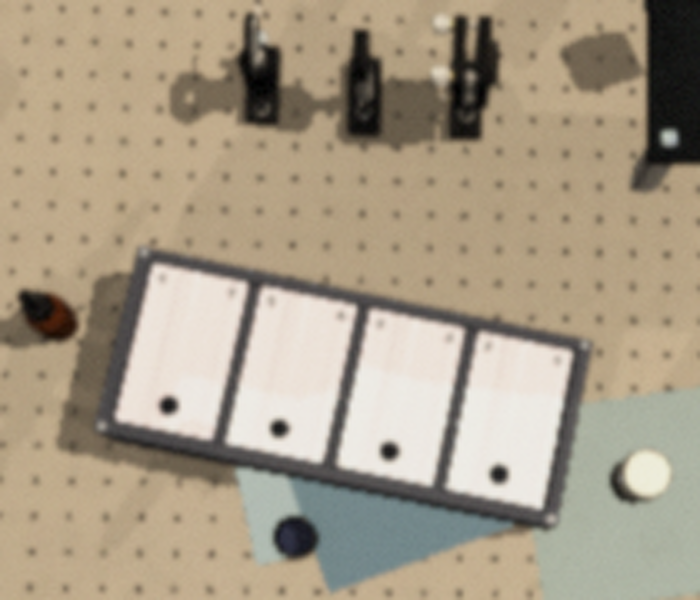

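The crop shows the marks at (168,405), (279,428), (389,451) and (499,474). The box's top corners are at (144,252), (586,345), (103,426) and (551,520). The lens tube top is at (295,536), the canister top at (645,473) and the dropper base near (62,322).

```bash
cat > h.py <<'E'
import numpy as np
from cell import bot, camera_info
from scipy.spatial.transform import Rotation as R
def ray(c,u,v,z):
    T=np.array(c["T"]); d=T[:3,:3]@np.array([(u-c["cx"])/c["fx"],-(v-c["cy"])/c["fy"],-1]); o=T[:3,3]
    return o+d*(z-o[2])/d[2]
E
python3 - <<'E'
from h import *
c=camera_info("top")
P=lambda u,v,z: ray(c,180+(u+.5)/3.3333-.5,70+(v+.5)/3.3333-.5,z)[:2]
box=np.array([[-38,112.5],[-38,37.5],[-38,-37.5],[-38,-112.5],[65,158],[65,-158],[-65,158],[-65,-158]])
px=[(168,405),(279,428),(389,451),(499,474),(144,252),(586,345),(103,426),(551,520)]
W=np.array([P(*p,60) for p in px])
a,b=box-box.mean(0),W-W.mean(0)
th=np.arctan2((a[:,0]*b[:,1]-a[:,1]*b[:,0]).sum(),(a*b).sum())
r=np.array([[np.cos(th),-np.sin(th)],[np.sin(th),np.cos(th)]])
o=W.mean(0)-r@box.mean(0)
print("box",o,"yaw",th,"res",(W-(box@r.T+o)).round(1).tolist())
for n,p in dict(tube=(295,536,26),can=(645,473,61),drop=(35,305,85),dropb=(62,322,20),post1=(262,120,0),post3=(465,135,0)).items(): print(n,P(*p),(r.T@(P(*p)-o)).round())
for i in range(4): print(i+1,r@box[i]+o)
s=bot.read_state();print(R.from_rotvec(s["ee_rot"]).as_matrix().round(3))
print(camera_info("wrist")["T"])
E
```

```text
box [502.8699902  127.55077996] yaw -0.18827681728259718 res [[0.1, 0.6], [0.2, 0.2], [0.2, 0.3], [0.2, 0.0], [-5.5, -4.2], [-3.3, 5.6], [3.2, -7.0], [5.0, 4.5]]
tube [402.30302939 161.81445138] [-105.   15.]
can [447.02903445 -74.18070204] [ -17. -209.]
drop [547.08003505 329.51113613] [  6. 207.]
dropb [549.46361556 329.53081286] [  8. 207.]
post1 [708.56383895 197.71012914] [189. 107.]
post3 [701.73589569  47.72781213] [210. -41.]
1 [486.59774282 245.17502901]
2 [472.56025962 171.50041286]
3 [458.52277642  97.8257967 ]
4 [444.48529322  24.15118055]
[[-0.949  0.316 -0.001]
 [ 0.316  0.949 -0.001]
 [ 0.    -0.001 -1.   ]]
[[ 3.15977832e-01 -8.99516514e-01 -3.01708552e-01  8.64892969e+01]
 [ 9.48766357e-01  2.99361260e-01  1.01119905e-01  5.24377107e+02]
 [-6.39171648e-04 -3.18202573e-01  9.48022528e-01  3.84913801e+02]
 [ 0.00000000e+00  0.00000000e+00  0.00000000e+00  1.00000000e+00]]
```

carry_out --rows '[0, 0, -0.067, 0, 0, 0, 1, 0, 0, -0.067, 0, 0, 0, 1, 0, 0, 0, -3.02, -1.57, 1.3, 1, 0, 0, 0, -3.02, -1.57, 1.3, 1, 0, 0, 0, -3.02, -1.57, 1.3, 1, 0, 0, 0, -3.02, -1.57, 1.3, 1, 0, 0, 0, -3.02, -1.57, 1.3, 1, 0, 0, 0, -3.02, -1.57, 1.3, 1]'

```text
t: 0.77
ee_pos: [327.4, 370.4, 171.0]
ee_rot: [-0.294, -3.128, 0.0]
wrist_force: [1.3, 0.1, -0.0]
width: 36.8
grasp_force: 0.0
```

carry_out --rows '[0, 0, 0, -3.02, -1.57, 1.3, 1, 0, 0, 0, -3.02, -1.57, 1.3, 1, 0, 0, 0, -3.02, -1.57, 1.3, 1, 0, 0, 0, -3.02, -1.57, 1.3, 1, 0, 0, 0, -3.02, -1.57, 1.3, 1, 0, 0, 0, -3.02, -1.57, 1.3, 1, 0, 0, 0, 0, 0, 0, 1, 0, 0, 0, 0, 0, 0, 1]'

```text
t: 1.43
ee_pos: [487.2, 244.2, 92.7]
ee_rot: [-0.298, -3.125, 0.001]
wrist_force: [-0.5, -0.2, -0.3]
width: 0.4
grasp_force: 0.0
```

```bash
cat >> h.py <<'E'
O=np.array([502.87,127.55]); TH=-0.1883
r=np.array([[np.cos(TH),-np.sin(TH)],[np.sin(TH),np.cos(TH)]])
def boxpose():
    s=bot.read_state(); p=s["ee_pos"]
    M=R.from_rotvec(s["ee_rot"]).as_matrix()
    print("t",s["t"],"box xy",(r.T@(p[:2]-O)).round(1),"tip z",round(p[2]-11,1),"F",s["wrist_force"].round(1),"w",s["width"],"yaw err",np.arctan2(-M[0,1],M[1,1])-TH)
E
python3 - <<'E'
from h import *
boxpose()
from cell import grab_frame
import cv2
cv2.imwrite("pics/w1.png",grab_frame("wrist")[:,:,::-1])
E
```

```text
t 1.4333 box xy [-37.2 111.7] tip z 81.7 F [-0.5 -0.2 -0.3] w 0.362483143287175 yaw err -0.0019973379449438056
```

View pics/w1.png

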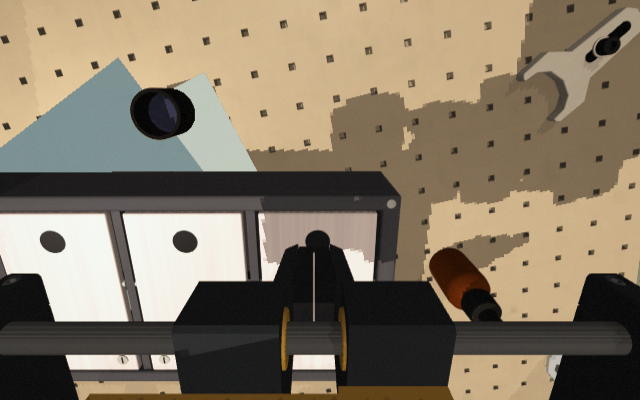

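The wrist view shows the closed fingertips just above the leftmost mark at (318,240). The marks at (185,241) and (52,241) line up with the box pose I estimated. Next I'll press the leftmost panel.

carry_out --rows '[0, 0, 0, 0, 0, 1.0, 1, 0, 0, 0, 0, 0, 0.8, 1, 0, 0, 0, 0, 0, 0.2, 1, 0, 0, 0, 0, 0, 0.1, 1, 0, 0, 0, 0, 0, 0.2, 1, 0, 0, 0, 0, 0, 0.2, 1, 0, 0, 0, 0, 0, 0, 1]'

```text
t: 2.07
ee_pos: [486.6, 245.8, 71.4]
ee_rot: [0.293, 3.128, 0.0]
wrist_force: [-11.5, -3.5, 27.2]
width: 0.5
grasp_force: 13.4
```

carry_out --rows '[0, 0, 0, 0, 0, -1.5, 1, 0, 0, 0, 0, -2.5, 0, 1, 0, 0, 0, 0, -2.5, 0, 1, 0, 0, 0, 0, -2.5, 0, 1, 0, 0, 0, 0, 0, 1.0, 1, 0, 0, 0, 0, 0, 0.3, 1, 0, 0, 0, 0, 0, 0.2, 1, 0, 0, 0, 0, 0, 0, 1]'

```text
t: 2.73
ee_pos: [473.0, 172.3, 68.5]
ee_rot: [-0.293, -3.128, 0.0]
wrist_force: [0.1, 0.4, 0.9]
width: 0.4
grasp_force: 0.3
```

```bash
python3 -c "
from h import *
boxpose()"
```

```text
t 2.7333 box xy [-37.8  38.3] tip z 57.5 F [0.1 0.4 0.9] w 0.3605257424533545 yaw err 0.0013418262962041905
```

Panel 2 gives way: the tip sank to 57.5 with almost no force, while panel 1 held at 60 under 27 N. I'll press panel 2 further down.

carry_out --rows '[0, 0, 0, 0, 0, 0.4, 1, 0, 0, 0, 0, 0, 0.4, 1, 0, 0, 0, 0, 0, 0.4, 1, 0, 0, 0, 0, 0, 0.4, 1, 0, 0, 0, 0, 0, 0.4, 1, 0, 0, 0, 0, 0, 0.4, 1, 0, 0, 0, 0, 0, 0, 1]'

```text
t: 3.32
ee_pos: [472.4, 171.9, 43.8]
ee_rot: [-0.294, -3.126, 0.0]
wrist_force: [-0.3, 0.2, -0.1]
width: 0.2
grasp_force: 0.4
```

```bash
python3 - <<'E'
from h import *
boxpose()
from cell import grab_frame
import cv2
f=grab_frame("scene")[120:270,220:400,::-1]
cv2.imwrite("pics/s1.png",cv2.resize(f,None,fx=4,fy=4,interpolation=cv2.INTER_CUBIC))
E
```

```text
t 3.3167 box xy [-38.3  37.9] tip z 32.8 F [-0.3  0.2 -0.1] w 0.24897286453211157 yaw err 0.0009064409477501645
```

View pics/s1.png

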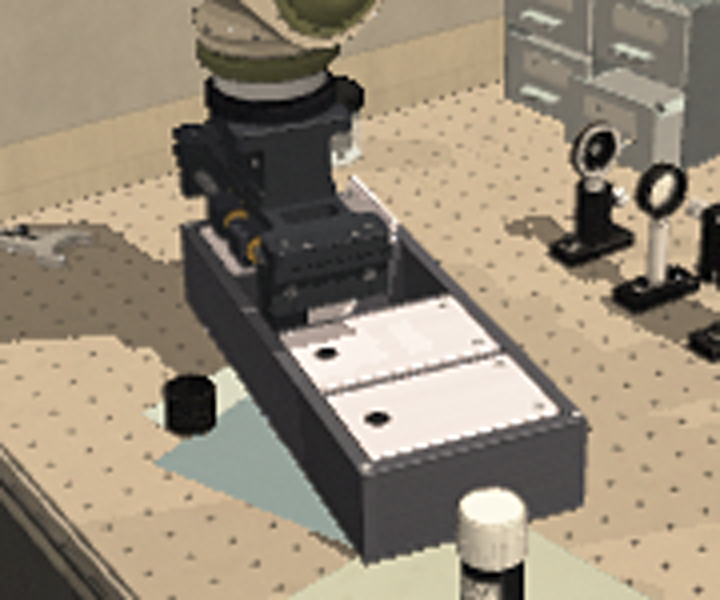

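The view shows panel 2 tilted well open, its raised rear edge near (375,210) of the crop. Next I'll lift clear, go over the panel and come down behind it.

carry_out --rows '[0, 0, 0, 0, 0, -3.5, 1, 0, 0, 0, 0, 0, -3.5, 1, 0, 0, 0, 0, 0, -3.5, 1, 0, 0, 0, -3.8, 0, 0, 1, 0, 0, 0, -3.8, 0, 0, 1, 0, 0, 0, -3.8, 0, 0, 1, 0, 0, 0, 0, 0, 2.2, 1, 0, 0, 0, 0, 0, 2.2, 1]'

```text
t: 4.03
ee_pos: [586.9, 149.8, 105.5]
ee_rot: [0.296, 3.125, 0.001]
wrist_force: [-0.7, -0.2, -0.2]
width: 0.5
grasp_force: 0.0
```

```bash
python3 - <<'E'
from h import *
boxpose()
from cell import grab_frame
import cv2
f=grab_frame("scene")[120:270,220:400,::-1]
cv2.imwrite("pics/s2.png",cv2.resize(f,None,fx=4,fy=4,interpolation=cv2.INTER_CUBIC))
E
```

```text
t 4.0333 box xy [78.4 37.5] tip z 94.5 F [-0.7 -0.2 -0.2] w 0.5376456354560307 yaw err -0.0006255779855786348
```

View pics/s2.png

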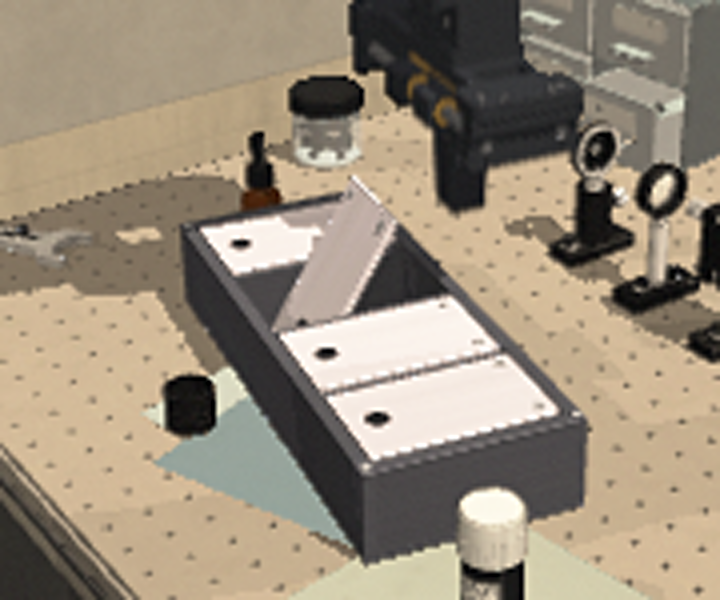

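The panel stands at roughly 55° with the fingers behind it and nothing disturbed. Next I'll push toward the front.

carry_out --rows '[0, 0, 0, 2.0, 0, 0, 1, 0, 0, 0, 1.5, 0, 0, 1, 0, 0, 0, 0.6, 0, 0, 1, 0, 0, 0, 0.6, 0, 0, 1, 0, 0, 0, 0.5, 0, 0, 1, 0, 0, 0, 0.5, 0, 0, 1, 0, 0, 0, 0.4, 0, 0, 1, 0, 0, 0, 0, 0, 0, 1]'

```text
t: 4.75
ee_pos: [524.3, 161.9, 105.7]
ee_rot: [-0.294, -3.127, 0.0]
wrist_force: [0.4, -1.0, -0.2]
width: 0.4
grasp_force: 0.0
```

```bash
python3 -c "
from h import *
boxpose()"
```

```text
t 4.75 box xy [14.7 37.7] tip z 94.7 F [ 0.4 -1.  -0.2] w 0.42473067459417946 yaw err 0.0006913239712621755
```

Not at the stop yet. I'll continue in small steps.

carry_out --rows '[0, 0, 0, 0.2, 0, 0, 1, 0, 0, 0, 0.2, 0, 0, 1, 0, 0, 0, 0, 0, 0, 1]'

```text
t: 5.0
ee_pos: [523.2, 162.0, 106.0]
ee_rot: [0.295, 3.122, 0.0]
wrist_force: [12.6, -0.2, -5.2]
width: 0.3
grasp_force: 6.2
```

```bash
python3 -c "
from h import *
boxpose()"
```

```text
t 5.0 box xy [13.5 37.6] tip z 95.0 F [12.6 -0.2 -5.2] w 0.3489421532281814 yaw err 7.995158824866677e-05
```

The panel is at its stop: x = 13.5 against a predicted 13.4, with 13 N resisting. I'll back off straight to the rear, then go up.

carry_out --rows '[0, 0, 0, -0.5, 0, 0, 1, 0, 0, 0, -1.5, 0, 0, 1, 0, 0, 0, -3, 0, 0, 1, 0, 0, 0, -2, 0, 0, 1, 0, 0, 0, 0, 0, -3, 1, 0, 0, 0, 0, 0, -3, 1, 0, 0, 0, 0, 0, -3, 1, 0, 0, 0, 0, 0, 0, 1]'

```text
t: 5.67
ee_pos: [591.6, 149.6, 201.3]
ee_rot: [0.294, 3.12, 0.002]
wrist_force: [0.6, 0.1, 0.5]
width: 0.3
grasp_force: 0.0
```

```bash
python3 - <<'E'
from h import *
boxpose()
from cell import grab_frame
import cv2
f=grab_frame("scene")[120:270,220:400,::-1]
cv2.imwrite("pics/s3.png",cv2.resize(f,None,fx=4,fy=4,interpolation=cv2.INTER_CUBIC))
E
```

```text
t 5.6667 box xy [83.1 38.2] tip z 190.3 F [0.6 0.1 0.5] w 0.25858786569353126 yaw err 0.0005612831316076927
```

View pics/s3.png

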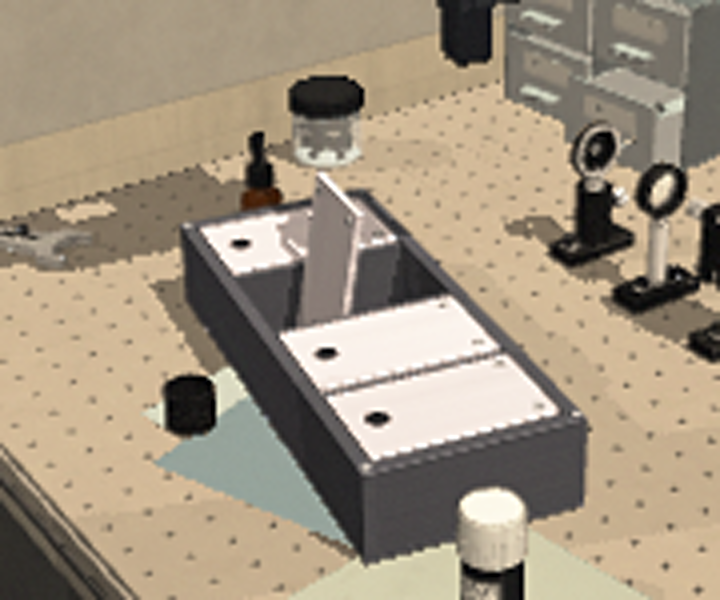

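The panel stands nearly upright at (330,250). The dropper, lens tube and canister are where they were, and the arm is clear of everything.

```bash
python3 -c "
from cell import ticket
print(ticket.finish_job())"
```

```text
the job is handed in; nothing more can be done
None
```

The loose panel was the second from the left (bay_2); it is now pushed open to its stop and left standing nearly upright, the small things are undisturbed, and the job was handed in at about 6 s; I did not press panels 3 and 4.

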